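# Fetch the key cup from behind the containers

### The job

The small key cup sits in the oak caddy, hemmed in by an amber bottle, a round can and a rectangular tin: stand all three containers aside on the black mat first, then take the cup out and lay it, cork side up, in the middle of the round cork disc, and only after that put each container back in the caddy exactly where it stood. Keep the containers upright all the time, let go of everything, and do not shift the loose saxophone neck or the larger key cup on the counter.

Things in the scene. Friction and masses are not known exactly. Their poses are not given: they have to be found in the camera images.
- bottle: Amber glass bottle, upright, loose, 0.13 to 0.25 kg: body 40 mm diameter up to 82 mm, then a shoulder and a black cap 25 mm diameter, 111 mm high in all. Origin: centre of its underside; z up along its axis.
- can: Plain metal can, upright, loose, 0.15 to 0.31 kg: 50 mm diameter, 95 mm high. Origin: centre of its underside; z up.
- tin: Grey rectangular tin, upright, loose, 0.14 to 0.28 kg: 50 mm (its x) by 34 mm (its y), 88 mm high, with a 22 mm steel cap that brings it to 102 mm; the cap sits 8 mm off centre towards its +x. Origin: centre of its underside; z up.
- cup: The small key cup (the one to fetch): brass dish 36 mm diameter, 14 mm high, a cork pad on top, with a key arm 6 mm wide along its +x ending in a cross tube 24 mm long, 37 mm from the centre. 40 g. It stays flat if held across the dish (along its y). Origin: centre of the dish's underside; z up, cork side.
- caddy: Fixed oak caddy: tray 190 mm (its x) by 210 mm (its y); floor 8 mm above the counter, rim 8 mm wide with its top 18 mm above the counter. Three cork rounds (58 mm, flush) at (-60,0), (30,60) and (30,-60) mm in its x, y mark the containers' places; each container stands within 6 mm of one of them, which on which varies. The small cup lies near (30,0). Origin: centre of its underside.
- mat: Fixed black rubber mat, the side area: 260 mm (its x) by 140 mm (its y), 4 mm thick. To the robot's left or right. (A fixed oak drawer cabinet, 120 mm high, stands farther out, at the far left of the counter, its drawer part open; it is not used.) Origin: centre of its underside.
- disc: Fixed round cork work disc, 90 mm diameter, 6 mm thick, across from the mat, on the robot's other hand. Origin: centre of its underside.
- neck: Loose lacquered brass saxophone neck, a bent tube about 220 mm long and 25 mm high, lying on the counter beyond the caddy. Leave it. Origin: on the counter near the middle of its length.
- big_cup: Loose larger key cup, same shape, 54 mm diameter, lying on the counter beyond the caddy. Leave it. Origin: centre of its underside.
There are look-alikes about, which are no part of the job. What is shaped like the can but purple or yellow is not meant.

How it is judged:
On the way, in this order (a step that is already met when the one before it is completed fails the run):
1. bottle, can and tin all stand released on the mat, the small cup still in its place (x of bottle in the frame of mat between -0.13 and 0.13 m and y of bottle in the frame of mat between -0.07 and 0.07 m and z of each of bottle, can, tin in the frame of mat below 0.01 m and angle between each of bottle, can, tin's own z axis and vertical below 0.15 rad and linear speed of each of bottle, can, tin below 0.03 m/s and contact force between the fingers and bottle below 0.2 N and x of can in the frame of mat between -0.13 and 0.13 m and y of can in the frame of mat between -0.07 and 0.07 m and contact force between the fingers and can below 0.2 N and x of tin in the frame of mat between -0.13 and 0.13 m and y of tin in the frame of mat between -0.07 and 0.07 m and contact force between the fingers and tin below 0.2 N and distance of cup from where it was at the start of the episode below 0.03 m), for 0.2 s.
2. the small cup lies released in the middle of the disc while the three containers wait on the mat (horizontal distance between cup and disc below 0.015 m and z of cup in the frame of disc between 0.003 and 0.012 m and angle between each of cup, bottle, can, tin's own z axis and vertical below 0.15 rad and linear speed of each of cup, bottle, can, tin below 0.03 m/s and contact force between the fingers and cup below 0.2 N and x of bottle in the frame of mat between -0.13 and 0.13 m and y of bottle in the frame of mat between -0.07 and 0.07 m and z of each of bottle, can, tin in the frame of mat below 0.01 m and contact force between the fingers and bottle below 0.2 N and x of can in the frame of mat between -0.13 and 0.13 m and y of can in the frame of mat between -0.07 and 0.07 m and contact force between the fingers and can below 0.2 N and x of tin in the frame of mat between -0.13 and 0.13 m and y of tin in the frame of mat between -0.07 and 0.07 m and contact force between the fingers and tin below 0.2 N), for 0.2 s.
At the end, for the whole second after the job is handed in: The small key cup lies on the cork disc, cork side up and level (within 0.15 rad), its centre within 15 mm of the disc's centre; bottle, can and tin each stand upright (within 0.15 rad) within 15 mm of where they stood at the start; all released and at rest (horizontal distance between cup and disc below 0.015 m and z of cup in the frame of disc between 0.003 and 0.012 m and angle between each of cup, bottle, can, tin's own z axis and vertical below 0.15 rad and linear speed of each of cup, bottle, can, tin below 0.03 m/s and contact force between the fingers and cup below 0.2 N and distance of each of bottle, can, tin from where it was at the start of the episode below 0.015 m and contact force between the fingers and bottle below 0.2 N and contact force between the fingers and can below 0.2 N and contact force between the fingers and tin below 0.2 N); the robot touches nothing.
It fails at once if bottle tipped over (angle between bottle's own z axis and vertical above 0.6 rad).
It fails at once if can tipped over (angle between can's own z axis and vertical above 0.6 rad).
It fails at once if tin tipped over (angle between tin's own z axis and vertical above 0.6 rad).
It fails at once if neck shifted by more than 25 mm (distance of neck from where it was at the start of the episode above 0.025 m).
It fails at once if larger key cup shifted by more than 25 mm (distance of big_cup from where it was at the start of the episode above 0.025 m).
It also fails if it takes over 144 s, if anything falls off the work surface, if the arm or the gripper's body presses on something with over 40 N, if the wrist force passes 120 N, or if a joint passes its speed limit or range.

### The arm

A 6-joint arm with a two-finger parallel gripper is mounted at the origin on the work surface. World frame = base frame: x ahead of the robot, y to its left, z up, the work surface at z = 0. Lengths are in m, angles in rad, forces in N, time in s.
With the tool pointing down it reaches from about 0.275 to 0.825 m from the base axis. Payload 5.2 kg.
Tool frame: the origin (TCP) lies at the very end of the fingers, on their centre line; the grasp point (between the pads) lies 19 mm behind it (env.grasp_offset is the z of the grasp point in the tool frame, in m); z points along the fingers, y is the line along which they close (so a half turn about z gives the same grasp; the last joint's range is limited). The gripper opens to 93 mm and grips with 3 to 60 N. Pads are 15 mm wide; open, the fingers measure 128 mm over their backs; the gripper's body (75 mm by 188 mm) begins 65 mm behind the grasp point.
Start: joints at [1.061, 0.259, 1.535, -0, 1.348, -0.203], TCP at [0.166, 0.524, 0.219] pointing down, gripper open.
Joint ranges: [-3.14, 3.14], [-0.91, 2.08], [0.19, 2.58], [-1.22, 4.36], [0.22, 2.71], [-3.12, 3.12]. Speed limits (rad/s): [2.57, 2.57, 3.14, 3.14, 3.14, 3.14].

### API

Orientations are given as [roll, pitch, yaw] about the fixed x, y, z axes, in that order (R = Rz(yaw) Ry(pitch) Rx(roll)).
In Python, from workcell import telemetry, optics, env gives the robot as it stands.
- The arm moves only by the shell command python3 -m creep 'ROWS' [OPENING] [FORCE]. ROWS is JSON, a list that holds one entry, the list of rows, each a list of 4 numbers: the shift along the tool's x, y, z in cm, then the turn about the tool's z in degrees. A call has exactly 10 rows; each row shifts and turns the commanded pose from where the row before left it, along the tool's axes as they then stand; what a row does not reach is not made up. A row lasts 1/10 s, in which the tool goes at most 50 mm and 8.59 degrees, less where a joint would pass 70% of its speed; a pose out of reach is approached as far as the arm can. A call with a gripper value outside its range is refused whole. OPENING is the finger opening in cm, from 0 to 9.3, set as the call begins (- or left out, the last holds). The fingers move at their own pace and stop on an object; FORCE is the grip in N (left out, the last holds). Time passes only in rows, so rows that do not move let the fingers close, or fill a call up. It gives the time, the measured TCP pose, the force, the opening and the grip force at its end, in the units of the state.
- telemetry.sense(): the state, without advancing time (a new reading comes with each control period).
- optics.read_camera(name): name is "side" or "top" or "wrist"; returns a dict with "frame" (480x640x3 uint8, red, green, blue), "K" (3x3 intrinsics, pixels), "rvec" (rotation vector, rad) and "tvec" (3), from world to camera coordinates, as OpenCV has them. Camera axes: x right, y down, z forward; pixel columns grow to the right and rows downward; lengths in m; the calibration is good to about 2 mm. A picture is of the moment at which its call begins. There is no depth.
- env.sign_off(): hands the job in; it is judged then, once.
The state is a dict: "t": time; "q": joint angles; "joint_velocities": joint speeds; "joint_efforts": joint torques, N m; "tcp_pos": TCP position; "eef_rot": TCP orientation; "wrist_force": force on the tool from outside, world axes, zero at the start; "torque": the same for the moment, N m; "grip_width": finger opening in m; "grasp_force": force on a finger pad.
Only numpy, scipy, OpenCV 4.12 (cv2) and the standard library are available. Lean on these libraries where they do the work, as an engineer would, in place of code of your own. Each camera call takes 0.05 s, during which the arm holds its last target. There are 200 camera calls.

## Working session

There is one attempt and no reset: what is moved stays moved. The work goes in short steps, Python scripts to look and compute and a shell command to move; the robot and the scene stay as the last step left them, time stands still between calls to the robot, and variables do not carry over. Pictures are saved under pics/ and viewed, at most 16 in all, crops included, and the job is handed in when it is done.

```bash
mkdir -p pics; ls; python3 - <<'E'
from workcell import telemetry, optics, env
import cv2
print(telemetry.sense(), env.grasp_offset)
for n in ("top","side"):
    c=optics.read_camera(n); cv2.imwrite(f"pics/{n}0.png",c["frame"][:,:,::-1]); print(n,c["K"],c["rvec"],c["tvec"])
E
```

```text
pics
{'t': 0.0, 'q': array([ 1.06121655e+00,  2.59355716e-01,  1.53609212e+00,  1.45783370e-06,
        1.34802202e+00, -2.02725196e-01]), 'joint_velocities': array([-9.20706775e-05,  1.16425532e-03, -8.68111122e-04, -1.40260030e-04,
       -2.41769238e-03, -5.29171747e-04]), 'joint_efforts': array([-2.29917045e-03, -4.37314224e+01, -2.84007221e+01,  7.19017396e-02,
        4.12894995e-02, -1.31298120e-04]), 'tcp_pos': array([0.16579182, 0.52382726, 0.21780726]), 'eef_rot': array([-3.13975418e+00, -3.79346431e-04,  2.83473740e+00]), 'wrist_force': array([-0.09766936,  0.08143584,  0.30887253]), 'torque': array([ 0.02063132, -0.00427342,  0.01493039]), 'grasp_force': 0.0, 'grip_width': 0.09289566038243467} -0.0188
top [[484.57402617   0.         325.78618329]
 [  0.         484.57402617 235.16921648]
 [  0.           0.           1.        ]] [ 2.19315093 -2.13072627  0.16984364] [-0.01839411  0.62996526  0.7984175 ]
side [[450.03272424   0.         323.50876204]
 [  0.         450.03272424 235.54580101]
 [  0.           0.           1.        ]] [ 2.22232194 -0.16295328  0.10082675] [-0.59288894  0.0937577   0.83674653]
```

View pics/top0.png

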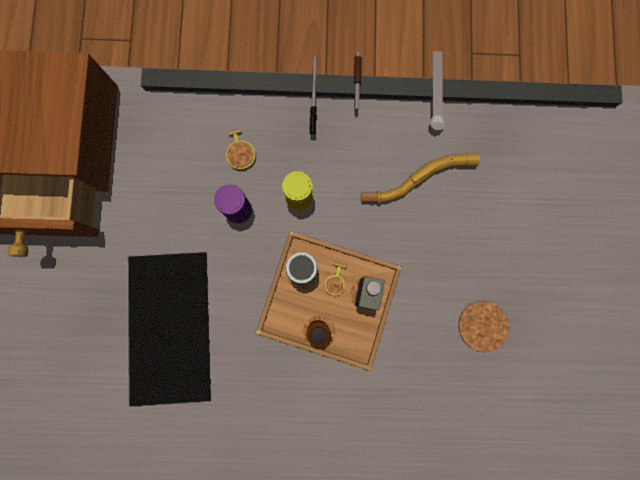

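View pics/side0.png

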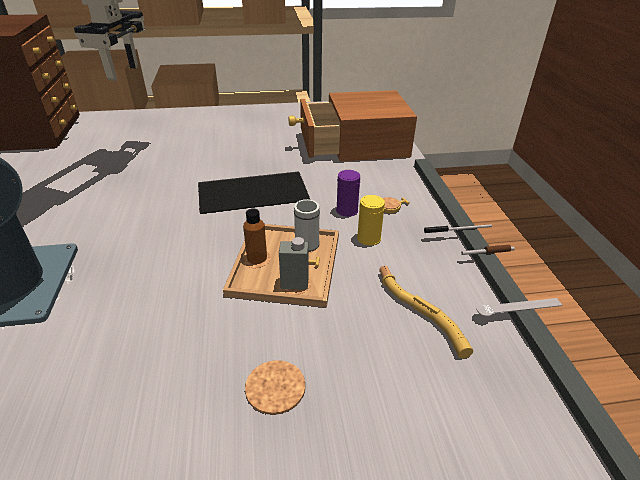

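The top view shows the caddy corners near (291,234), (400,268), (369,368) and (259,333). The can is at (301,268), the bottle cap at (318,335), the tin cap at (374,288), and the cup dish at (334,286) with its tube at (339,267). The mat corners are (128,257), (207,252), (211,402) and (131,405), and the disc is at (484,326). The side view agrees.

```bash
cat > h.py <<'E'
import numpy as np, cv2
from workcell import telemetry, optics, env
def ray(c,uv,z):
    R=cv2.Rodrigues(np.array(c["rvec"],float))[0]; o=-R.T@np.ravel(c["tvec"])
    d=R.T@np.linalg.inv(c["K"])@np.array([*uv,1.]); return o+d*(z-o[2])/d[2]
def proj(c,P): return cv2.projectPoints(np.array(P,float).reshape(-1,3),np.array(c["rvec"],float),np.array(c["tvec"],float),c["K"],None)[0].reshape(-1,2)
def save(c,f,crop=None,s=1):
    im=c["frame"][:,:,::-1]
    if crop: im=im[crop[1]:crop[3],crop[0]:crop[2]]
    cv2.imwrite(f,cv2.resize(im,None,fx=s,fy=s,interpolation=cv2.INTER_CUBIC))
def go(x,y,z,yaw=None):
    "shift in tool axes, cm, deg to reach world xyz / yaw"
    s=telemetry.sense(); from scipy.spatial.transform import Rotation as Ro
    R=Ro.from_euler('xyz',s["eef_rot"])
    d=R.inv().apply(np.array([x,y,z])-s["tcp_pos"])*100
    t=None if yaw is None else -np.degrees(yaw-s["eef_rot"][2])
    return np.round(d,2), t
E
python3 - <<'E'
from h import *
c=optics.read_camera("top")
p=lambda n,uv,z:print(n,np.round(ray(c,uv,z),4))
cs=[ray(c,u,.018) for u in [(291,234),(400,268),(369,368),(259,333)]]
print("caddy",np.round(np.mean(cs,0),4),[round(np.linalg.norm(cs[i]-cs[i-1]),4) for i in range(4)])
# x axis (190 sides): 
ms=[ray(c,u,.004) for u in [(128,257),(207,252),(211,402),(131,405)]]
print("mat",np.round(ms,3),np.round(np.mean(ms,0),4),[round(np.linalg.norm(ms[i]-ms[i-1]),4) for i in range(4)])
print("cad corners",np.round(cs,4))
p("can",(301,268),.103);p("bottle",(318,335),.119);p("tincap",(374,288),.110);p("cup",(334,286),.022);p("tube",(339,267),.015);p("disc",(484,326),.006)
for k,u in enumerate([(362,276),(384,280),(379,311),(357,307)]): p("tincorner",u,.096)
p("neckL",(362,198),.012);p("yellow",(297,184),.095)
w=optics.read_camera("wrist"); R=cv2.Rodrigues(w["rvec"])[0]; print("wristcam pos",-R.T@np.ravel(w["tvec"]),"fwd",R[2],"right",R[0],w["K"][0,0])
save(c,"pics/c1.png",(250,225,410,375),4)
E
```

```text
caddy [ 0.519 -0.011  0.018] [np.float64(0.1815), np.float64(0.2032), np.float64(0.182), np.float64(0.1996)]
mat [[0.585 0.351 0.004]
 [0.598 0.212 0.004]
 [0.339 0.189 0.004]
 [0.331 0.325 0.004]] [0.4635 0.2694 0.004 ] [np.float64(0.2556), np.float64(0.1404), np.float64(0.2604), np.float64(0.1366)]
cad corners [[ 0.6338  0.0614  0.018 ]
 [ 0.5787 -0.1342  0.018 ]
 [ 0.4045 -0.0816  0.018 ]
 [ 0.459   0.1104  0.018 ]]
can [0.5681 0.0391 0.103 ]
bottle [0.4651 0.0091 0.119 ]
tincap [ 0.5394 -0.077   0.11  ]
cup [ 0.5435 -0.0175  0.022 ]
tube [ 0.5776 -0.0258  0.015 ]
disc [ 0.4806 -0.2871  0.006 ]
tincorner [ 0.5585 -0.0591  0.096 ]
tincorner [ 0.5531 -0.0947  0.096 ]
tincorner [ 0.5036 -0.0873  0.096 ]
tincorner [ 0.509 -0.052  0.096]
neckL [ 0.7047 -0.0649  0.012 ]
yellow [0.7067 0.0506 0.095 ]
wristcam pos [0.09873512 0.54643595 0.38299717] fwd [ 0.24724137 -0.07957315 -0.96568101] right [ 0.30281097  0.95305011 -0.00100426] 380.9089609323992
```

View pics/c1.png

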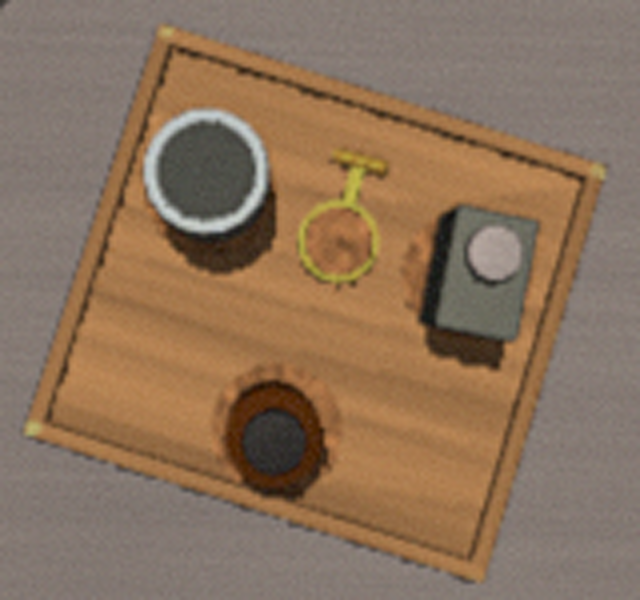

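The crop refines the positions (full-image pixels): can (301.8,268.2), bottle cap (318.8,335.2), dish (334.8,285.2), tube (339.8,265.5), tin top corners (363.8,276.8), (384.5,280), (379.5,310) and (360,307). The caddy sizes check out, with a yaw of about -16°. All three containers can be gripped roughly along world y. I'll take the can first, then the bottle and the tin.

```bash
python3 - <<'E'
from h import *
c=optics.read_camera("top")
P={}
P["can"]=ray(c,(301.8,268.2),.103);P["bottle"]=ray(c,(318.8,335.2),.119)
cs=np.array([ray(c,u,.096) for u in [(363.8,276.8),(384.5,280),(379.5,310),(360,307)]])
P["tin"]=cs.mean(0);P["cup"]=ray(c,(334.8,285.2),.022);P["tube"]=ray(c,(339.8,265.5),.015)
for k,v in P.items(): print(k,np.round(v,4))
d=cs[0]+cs[1]-cs[2]-cs[3];e=cs[0]+cs[3]-cs[1]-cs[2];print("tin yaw",np.degrees(np.arctan2(d[1],d[0])),np.degrees(np.arctan2(-e[0],e[1])),np.linalg.norm(d)/2,np.linalg.norm(e)/2)
d=P["tube"]-P["cup"];print("cup yaw",np.degrees(np.arctan2(d[1],d[0])),np.linalg.norm(d))
print(go(P["can"][0],P["can"][1],.16))
E
```

```text
can [0.5678 0.0378 0.103 ]
bottle [0.4649 0.0079 0.119 ]
tin [ 0.5312 -0.0756  0.096 ]
cup [ 0.545  -0.0188  0.022 ]
tube [ 0.5803 -0.0272  0.015 ]
tin yaw -7.549936728464541 -7.120787906116269 0.04848850512032264 0.03259454672639302
cup yaw -13.260230116986543 0.03697966187772492
(array([-52.99, -34.22,   5.85]), None)
```

```bash
python3 -m creep '[[[-2.6,-1.7,0,0],[-2.6,-1.7,0,0],[-2.6,-1.7,0,0],[-2.6,-1.7,0,0],[-2.6,-1.7,0,0],[-2.6,-1.7,0,0],[-2.6,-1.7,0,0],[-2.6,-1.7,0,0],[-2.6,-1.7,0,0],[-2.6,-1.7,0,0]]]' 9.3 20
python3 -m creep '[[[-2.7,-1.7,0,0],[-2.7,-1.7,0,0],[-2.7,-1.7,0,0],[-2.7,-1.7,0,0],[-2.7,-1.7,0,0],[-2.7,-1.7,0,0],[-2.7,-1.7,0,0],[-2.7,-1.7,0,0],[-2.7,-1.7,0,0],[-2.7,-1.7,0,0]]]'
python3 - <<'E'
from h import *
print(go(.5678,.0378,.16)); w=optics.read_camera("wrist"); save(w,"pics/w1.png")
print("can top pred",proj(w,[.5678,.0378,.103]),"tin",proj(w,[.5312,-.0756,.096]),"bottle",proj(w,[.4649,.0079,.119]),"cup",proj(w,[.545,-.0188,.022]))
E
```

```text
t: 1.25
tcp_pos: [0.3632, 0.2827, 0.2187]
eef_rot: [3.141, 0.0, 2.835]
wrist_force: [0.9, 0.9, -0.5]
grip_width: 0.0925
grasp_force: 0.0
t: 2.25
tcp_pos: [0.5693, 0.039, 0.2185]
eef_rot: [3.142, -0.0, 2.835]
wrist_force: [-0.1, 0.7, -0.5]
grip_width: 0.093
grasp_force: 0.0
(array([ 0.11, -0.16,  5.85]), None)
can top pred [[312.99099376 231.26571002]] tin [[159.49302894 228.44713668]] bottle [[221.69978422 105.72148225]] cup [[250.34685281 206.29840311]]
```

View pics/w1.png

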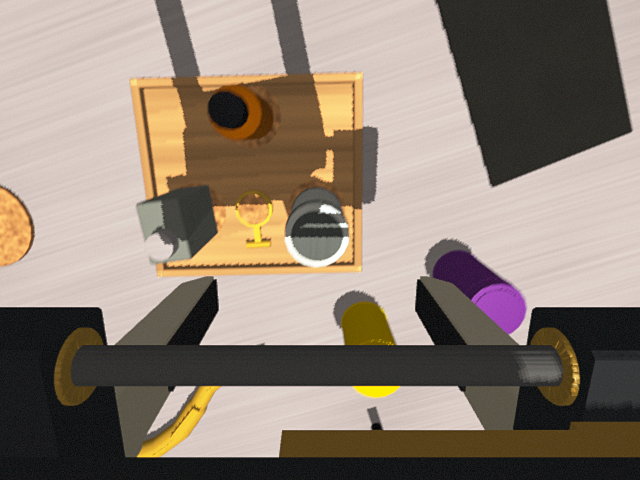

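The wrist view puts the can top at about (318,235), the bottle cap at (228,110) and the dish at (254,209). That is about 5 px from the predictions, so I'll average the two cameras.

```bash
python3 - <<'E'
from h import *
w=optics.read_camera("wrist")
for n,u,z,p in [("can",(318,235),.103,(.5678,.0378)),("bottle",(228,110),.119,(.4649,.0079)),("cup",(254.5,209),.022,(.545,-.0188)),("tincap",(162,248),.11,(.539,-.077))]:
    a=ray(w,u,z)[:2]; print(n,np.round(a,4),np.round((a+p)/2,4))
print(go(.5678,.0378,.045))
E
```

```text
can [0.5751 0.0362] [0.5715 0.037 ]
bottle [0.4721 0.0069] [0.4685 0.0074]
cup [ 0.5522 -0.0204] [ 0.5486 -0.0196]
tincap [ 0.5474 -0.0775] [ 0.5432 -0.0773]
(array([3.200e-01, 1.000e-02, 1.731e+01]), None)
```

```bash
python3 -m creep '[[[0,0,2,0],[0,0,2.5,0],[0,0,2.5,0],[0,0,2.5,0],[0,0,2.5,0],[0,0,2.3,0],[0,0,1.5,0],[0,0,1,0],[0,0,0.5,0],[0,0,0,0]]]' 
python3 -m creep '[[[0,0,0,0],[0,0,0,0],[0,0,0,0],[0,0,0,0],[0,0,0,0],[0,0,0,0],[0,0,0,0],[0,0,0,0],[0,0,0,0],[0,0,0,0]]]' 4 20
python3 -m creep '[[[0,0,-1,0],[0,0,-1,0],[0,0,-1,0],[0,0,-1,0],[0,0,-1,0],[0,0,-1,0],[0,0,0,0],[0,0,0,0],[0,0,0,0],[0,0,0,0]]]'
python3 - <<'E'
from h import *
c=optics.read_camera("side"); save(c,"pics/s1.png"); print(go(.548,.277,.105))
E
```

```text
t: 3.35
tcp_pos: [0.5683, 0.0404, 0.0454]
eef_rot: [-3.142, -0.001, 2.835]
wrist_force: [0.5, 0.5, 0.8]
grip_width: 0.093
grasp_force: 0.0
t: 4.35
tcp_pos: [0.5687, 0.0401, 0.0457]
eef_rot: [-3.142, 0.0, 2.835]
wrist_force: [-0.2, 0.6, 2.1]
grip_width: 0.0497
grasp_force: 20.0
t: 5.35
tcp_pos: [0.5682, 0.0402, 0.105]
eef_rot: [-3.141, -0.001, 2.835]
wrist_force: [-1.2, -0.4, -1.2]
grip_width: 0.05
grasp_force: 20.0
(array([9.090e+00, 2.196e+01, 1.000e-02]), None)
```

View pics/s1.png

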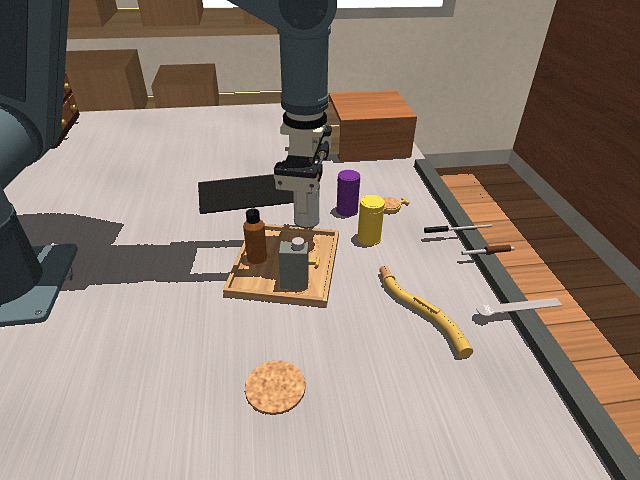

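The side view shows the can clear of the caddy at (307,210), held upright. I'll place it at the far end of the mat.

```bash
python3 -m creep '[[[0.5,1.2,0,0],[0.9,2.2,0,0],[1.1,2.7,0,0],[1.1,2.7,0,0],[1.1,2.7,0,0],[1.1,2.7,0,0],[1.1,2.7,0,0],[1.1,2.7,0,0],[0.7,1.6,0,0],[0.4,0.8,0,0]]]' 
python3 -m creep '[[[0,0,0,0],[0,0,1,0],[0,0,1,0],[0,0,1,0],[0,0,1,0],[0,0,1,0],[0,0,0.6,0],[0,0,0.4,0],[0,0,0.2,0],[0,0,0,0]]]' 
python3 -m creep '[[[0,0,0,0],[0,0,0,0],[0,0,0,0],[0,0,0,0],[0,0,0,0],[0,0,0,0],[0,0,0,0],[0,0,0,0],[0,0,-1,0],[0,0,-1,0]]]' 9.3
python3 -m creep '[[[0,0,-1,0],[0,0,-2,0],[0,0,-2,0],[0,0,-2,0],[0,0,-2,0],[0,0,-1,0],[0,0,-1,0],[0,0,0,0],[0,0,0,0],[0,0,0,0]]]'
python3 - <<'E'
from h import *
c=optics.read_camera("top"); save(c,"pics/t2.png",(60,200,460,440),2)
print(go(.4675,.0077,.155),proj(c,[.548,.277,.099]))
E
```

```text
t: 6.4
tcp_pos: [0.5476, 0.2793, 0.1054]
eef_rot: [-3.142, -0.0, 2.837]
wrist_force: [0.7, -0.5, -2.1]
grip_width: 0.0499
grasp_force: 20.0
t: 7.4
tcp_pos: [0.5484, 0.2774, 0.0436]
eef_rot: [-3.142, -0.0, 2.835]
wrist_force: [-0.6, 0.4, -1.9]
grip_width: 0.0499
grasp_force: 20.0
t: 8.4
tcp_pos: [0.5482, 0.2773, 0.0643]
eef_rot: [-3.141, -0.0, 2.835]
wrist_force: [-0.6, 1.0, -0.7]
grip_width: 0.0929
grasp_force: 0.0
t: 9.4
tcp_pos: [0.5477, 0.2771, 0.1725]
eef_rot: [-3.14, -0.002, 2.835]
wrist_force: [-0.7, 0.3, -0.7]
grip_width: 0.0931
grasp_force: 0.0
(array([ -0.49, -28.11,   1.78]), None) [[150.51616539 276.49907846]]
```

View pics/t2.png

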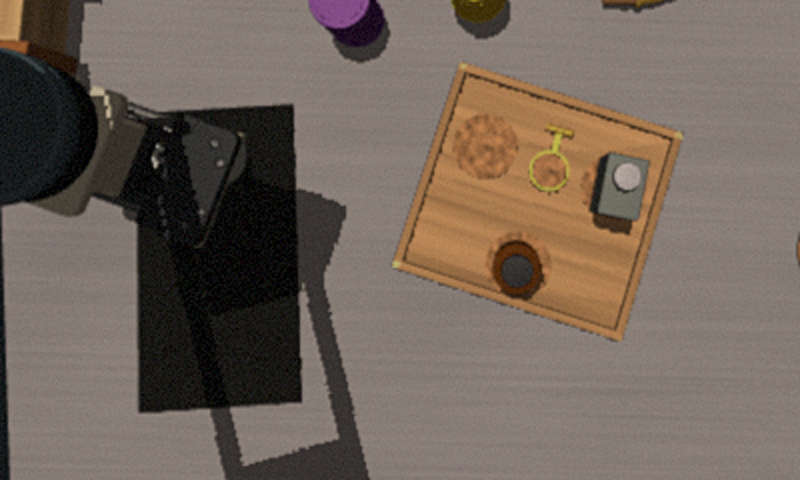

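The crop shows the arm over the mat, the can released and the caddy otherwise untouched. The bottle is next.

```bash
python3 -m creep '[[[0,-1.3,0,0],[0,-3,0,0],[0,-3.5,0,0],[-0.1,-3.5,0,0],[-0.1,-3.5,0,0],[-0.1,-3.5,0,0],[-0.1,-3.5,0,0],[-0.1,-3.3,0,0],[0,-2,0,0],[0,-1,0,0]]]' 
python3 - <<'E'
from h import *
import time
w=optics.read_camera("wrist"); w=optics.read_camera("wrist"); save(w,"pics/w2.png")
print(go(.4675,.0077,.047),proj(w,[.4675,.0077,.119]),proj(w,[.5312,-.0756,.096]),proj(w,[.545,-.019,.022]))
E
```

```text
t: 10.45
tcp_pos: [0.467, 0.006, 0.1734]
eef_rot: [-3.141, -0.001, 2.833]
wrist_force: [-0.5, -0.1, 0.6]
grip_width: 0.0932
grasp_force: 0.0
(array([ 0.04,  0.08, 12.65]), None) [[318.28756364 256.97163963]] [[234.93642953 360.89313952]] [[315.72958618 310.39742213]]
```

View pics/w2.png

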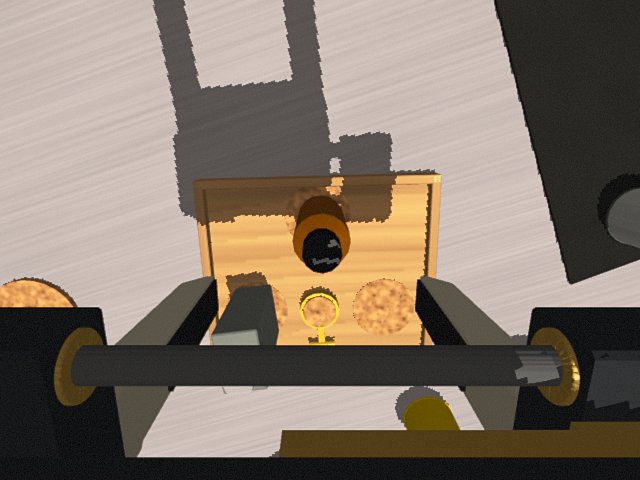

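The bottle cap shows at (322,250), close to the prediction (318,257), so I'll grasp and carry it to the middle of the mat.

```bash
python3 -m creep '[[[0,0,1,0],[0,0,2,0],[0,0,2,0],[0,0,2,0],[0,0,2,0],[0,0,1.6,0],[0,0,1,0],[0,0,0.7,0],[0,0,0.3,0],[0,0,0,0]]]' 
python3 -m creep '[[[0,0,0,0],[0,0,0,0],[0,0,0,0],[0,0,0,0],[0,0,0,0],[0,0,0,0],[0,0,0,0],[0,0,0,0],[0,0,0,0],[0,0,0,0]]]' 3 20
python3 -m creep '[[[0,0,-1,0],[0,0,-1,0],[0,0,-1,0],[0,0,-1,0],[0,0,-1,0],[0,0,-1,0],[0,0,0,0],[0,0,0,0],[0,0,0,0],[0,0,0,0]]]'
python3 -m creep '[[[0.4,1.3,0,0],[0.8,2.5,0,0],[1,3,0,0],[1,3,0,0],[1,3,0,0],[1,3,0,0],[1,3,0,0],[1,3,0,0],[0.7,2,0,0],[0.4,1,0,0]]]' 
python3 - <<'E'
from h import *
print(go(.4635,.2694,.0435))
E
```

```text
t: 11.55
tcp_pos: [0.4683, 0.0082, 0.0476]
eef_rot: [3.142, -0.0, 2.835]
wrist_force: [-0.8, -0.7, 0.6]
grip_width: 0.0929
grasp_force: 0.0
t: 12.55
tcp_pos: [0.4683, 0.008, 0.0476]
eef_rot: [3.142, -0.0, 2.835]
wrist_force: [-0.4, 0.6, 0.5]
grip_width: 0.0397
grasp_force: 20.0
t: 13.55
tcp_pos: [0.4678, 0.008, 0.1071]
eef_rot: [-3.141, -0.001, 2.835]
wrist_force: [0.2, 0.3, -2.0]
grip_width: 0.0397
grasp_force: 20.0
t: 14.55
tcp_pos: [0.4631, 0.272, 0.1072]
eef_rot: [3.141, -0.001, 2.837]
wrist_force: [0.2, -0.6, -2.1]
grip_width: 0.04
grasp_force: 20.0
(array([-0.12, -0.23,  6.37]), None)
```

```bash
python3 -m creep '[[[0,0,0,0],[0,0,1,0],[0,0,1,0],[0,0,1,0],[0,0,1,0],[0,0,1,0],[0,0,0.7,0],[0,0,0.4,0],[0,0,0.2,0],[0,0,0,0]]]' 
python3 -m creep '[[[0,0,0,0],[0,0,0,0],[0,0,0,0],[0,0,0,0],[0,0,0,0],[0,0,0,0],[0,0,0,0],[0,0,0,0],[0,0,-1,0],[0,0,-1,0]]]' 9.3
python3 -m creep '[[[0,0,-1,0],[0,0,-2,0],[0,0,-2,0],[0,0,-2,0],[0,0,-2,0],[0,0,-1,0],[0,0,-1,0],[0,0,0,0],[0,0,0,0],[0,0,0,0]]]'
python3 - <<'E'
from h import *
print(go(.5335,-.0756,.155,np.radians(172.5)))
E
```

```text
t: 15.55
tcp_pos: [0.464, 0.2695, 0.0445]
eef_rot: [-3.142, -0.0, 2.835]
wrist_force: [-0.1, 0.2, -2.8]
grip_width: 0.04
grasp_force: 20.0
t: 16.55
tcp_pos: [0.4639, 0.2694, 0.0652]
eef_rot: [-3.141, -0.0, 2.835]
wrist_force: [-0.3, 0.7, 0.8]
grip_width: 0.0929
grasp_force: 0.0
t: 17.55
tcp_pos: [0.4634, 0.2693, 0.1737]
eef_rot: [-3.141, -0.002, 2.835]
wrist_force: [0.7, 0.4, 0.3]
grip_width: 0.0929
grasp_force: 0.0
(array([-17.1 , -30.76,   1.87]), np.float64(-10.0802590864937))
```

```bash
python3 -m creep '[[[-0.9,-1.5,0,0],[-1.9,-3.4,0,0],[-2.1,-3.7,0,0],[-2.1,-3.7,0,0],[-2.1,-3.7,0,0],[-2.1,-3.7,0,0],[-2.1,-3.7,0,0],[-1.9,-3.7,0,0],[-1.2,-2.4,0,0],[-0.7,-1.3,0,0]]]' 
python3 -m creep '[[[0,0,0,-2],[0,0,0,-2],[0,0,0,-2],[0,0,0,-2],[0,0,0,-2],[0,0,0,0],[0,0,0,0],[0,0,0,0],[0,0,0,0],[0,0,0,0]]]' 
python3 - <<'E'
from h import *
w=optics.read_camera("wrist"); save(w,"pics/w3.png")
c=np.cos(-.13);s=np.sin(-.13)
print(go(.5335,-.0756,.04,np.radians(172.5)),proj(w,[[.5335+a*c-b*s,-.0756+a*s+b*c,.096] for a,b in [(.025,.017),(.025,-.017),(-.025,-.017),(-.025,.017)]]))
E
```

```text
t: 18.55
tcp_pos: [0.5338, -0.0781, 0.1737]
eef_rot: [-3.141, -0.002, 2.832]
wrist_force: [-0.2, 0.7, 0.8]
grip_width: 0.0932
grasp_force: 0.0
t: 19.55
tcp_pos: [0.534, -0.0757, 0.1746]
eef_rot: [3.142, -0.0, 3.009]
wrist_force: [0.3, -0.2, 0.6]
grip_width: 0.0931
grasp_force: 0.0
(array([5.000e-02, 1.000e-02, 1.346e+01]), np.float64(-0.08871394111869496)) [[340.45298215 280.30981599]
 [290.63434712 280.469329  ]
 [289.02366695 208.21248505]
 [341.46470638 208.03893674]]
```

View pics/w3.png

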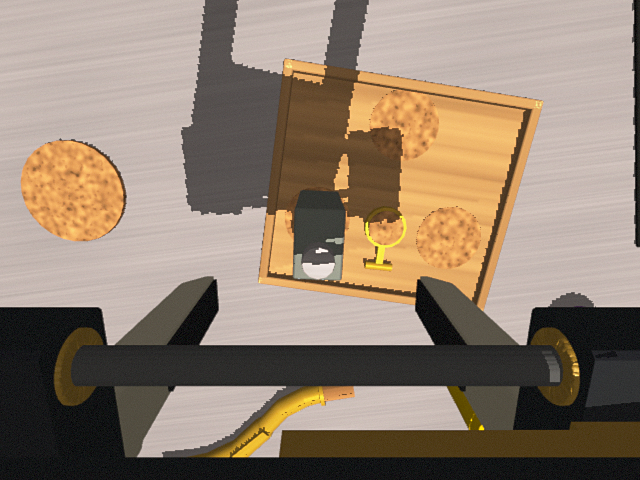

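The tin is aligned with the fingers (cols 293–343, front edge at row 279), as predicted. I'll grasp it and carry it to the near end of the mat.

```bash
python3 -m creep '[[[0,0,1.2,0],[0,0,2,0],[0,0,2,0],[0,0,2,0],[0,0,2,0],[0,0,1.8,0],[0,0,1.2,0],[0,0,0.7,0],[0,0,0.3,0],[0,0,0,0]]]' 
python3 -m creep '[[[0,0,0,0],[0,0,0,0],[0,0,0,0],[0,0,0,0],[0,0,0,0],[0,0,0,0],[0,0,0,0],[0,0,0,0],[0,0,0,0],[0,0,0,0]]]' 2.5 20
python3 -m creep '[[[0,0,-1,0],[0,0,-1,0],[0,0,-1,0],[0,0,-1,0],[0,0,-1,0],[0,0,-1,0],[0,0,0,0],[0,0,0,0],[0,0,0,0],[0,0,0,0]]]'
python3 -m creep '[[[1,1.6,0,0],[2.1,3.3,0,0],[2.3,3.7,0,0],[2.3,3.7,0,0],[2.3,3.7,0,0],[2.3,3.7,0,0],[2.3,3.7,0,0],[2.3,3.7,0,0],[1.8,2.8,0,0],[1,1.5,0,0]]]' 
python3 - <<'E'
from h import *
print(go(.379,.262,.039))
E
```

```text
t: 20.6
tcp_pos: [0.5341, -0.0759, 0.0426]
eef_rot: [-3.142, 0.0, 3.009]
wrist_force: [0.1, -0.1, 0.3]
grip_width: 0.0929
grasp_force: 0.0
t: 21.6
tcp_pos: [0.534, -0.0757, 0.0426]
eef_rot: [3.141, -0.0, 3.009]
wrist_force: [-0.2, -0.3, -0.9]
grip_width: 0.0343
grasp_force: 19.8
t: 22.6
tcp_pos: [0.5336, -0.0757, 0.1021]
eef_rot: [3.141, -0.001, 3.009]
wrist_force: [-0.2, 0.5, -1.7]
grip_width: 0.0342
grasp_force: 19.7
t: 23.6
tcp_pos: [0.3773, 0.2639, 0.1024]
eef_rot: [3.141, -0.001, 3.012]
wrist_force: [-0.1, 0.2, -2.2]
grip_width: 0.0343
grasp_force: 19.7
(array([-0.2 , -0.17,  6.34]), None)
```

```bash
python3 -m creep '[[[0,0,0,0],[0,0,1,0],[0,0,1,0],[0,0,1,0],[0,0,1,0],[0,0,1,0],[0,0,0.7,0],[0,0,0.4,0],[0,0,0.2,0],[0,0,0,0]]]' 
python3 -m creep '[[[0,0,0,0],[0,0,0,0],[0,0,0,0],[0,0,0,0],[0,0,0,0],[0,0,0,0],[0,0,0,0],[0,0,0,0],[0,0,-1,0],[0,0,-1,0]]]' 9.3
python3 -m creep '[[[0,0,-1,0],[0,0,-2,0],[0,0,-2,0],[0,0,-2,0],[0,0,-2,0],[0,0,-1,0],[0,0,-1,0],[0,0,0,0],[0,0,0,0],[0,0,0,0]]]'
python3 - <<'E'
from h import *
print(go(.547,-.0190,.17,np.radians(166.7)))
E
```

```text
t: 24.6
tcp_pos: [0.3802, 0.2614, 0.0395]
eef_rot: [-3.142, -0.0, 3.009]
wrist_force: [0.1, -0.5, -0.4]
grip_width: 0.0344
grasp_force: 19.7
t: 25.6
tcp_pos: [0.38, 0.2614, 0.0603]
eef_rot: [-3.141, -0.001, 3.009]
wrist_force: [-0.6, 0.4, 0.5]
grip_width: 0.0928
grasp_force: 0.0
t: 26.6
tcp_pos: [0.3796, 0.2612, 0.1688]
eef_rot: [-3.141, -0.002, 3.009]
wrist_force: [0.3, 0.0, 0.2]
grip_width: 0.0927
grasp_force: 0.0
(array([-20.29, -25.57,  -0.13]), np.float64(5.7191926525731684))
```

```bash
python3 -m creep '[[[-1,-1.2,0,0],[-2.1,-2.7,0,0],[-2.4,-3,0,0],[-2.4,-3,0,0],[-2.4,-3,0,0],[-2.4,-3,0,0],[-2.4,-3,0,0],[-2.3,-3,0,0],[-1.8,-2.4,0,0],[-1.1,-1.3,0,0]]]' 
python3 -m creep '[[[0,0,0,1.2],[0,0,0,1.5],[0,0,0,1.5],[0,0,0,1.5],[0,0,1,0],[0,0,1,0],[0,0,1,0],[0,0,1,0],[0,0,0,0],[0,0,0,0]]]' 6 20
python3 - <<'E'
from h import *
w=optics.read_camera("wrist"); save(w,"pics/w4.png")
print(go(.547,-.019,.011,np.radians(166.7)),proj(w,[[.547,-.019,.022],[.582,-.0275,.015]]))
c=optics.read_camera("top"); save(c,"pics/t4.png",(100,230,300,430),3)
E
```

```text
t: 27.6
tcp_pos: [0.5481, -0.0213, 0.1685]
eef_rot: [-3.141, -0.002, 3.007]
wrist_force: [-0.7, 0.3, 0.4]
grip_width: 0.0931
grasp_force: 0.0
t: 28.6
tcp_pos: [0.5474, -0.0191, 0.1292]
eef_rot: [-3.142, -0.001, 2.91]
wrist_force: [0.5, -0.5, -0.1]
grip_width: 0.0605
grasp_force: 0.0
(array([8.000e-02, 1.000e-02, 1.187e+01]), np.float64(0.01747181787864275)) [[315.25257304 234.85019137]
 [315.054819   277.31544505]]
```

View pics/w4.png

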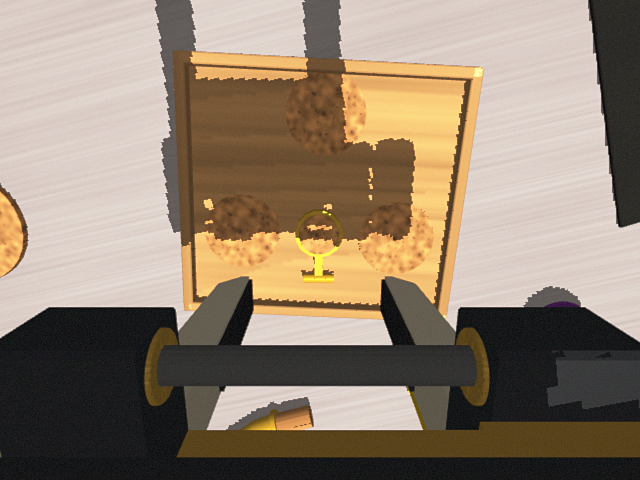

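View pics/t4.png

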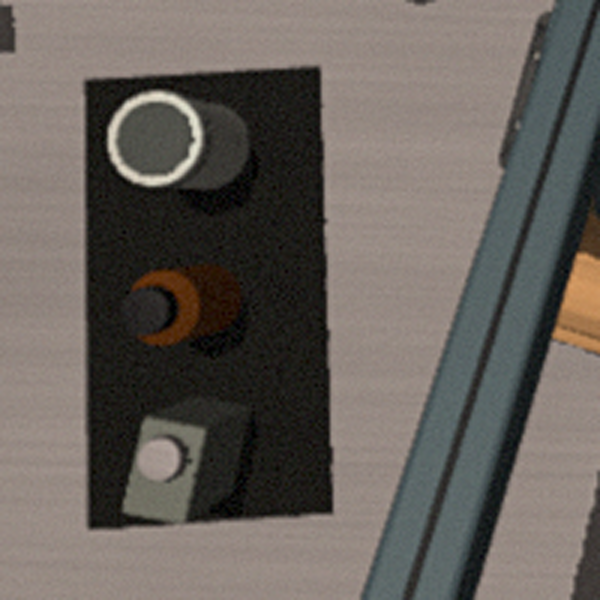

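All three containers stand upright on the mat. In the wrist view the cup dish is at (319,234), about 3 mm from the prediction, which closing the fingers will correct. I'll grasp the cup across the dish.

```bash
python3 -m creep '[[[0,0,1,0],[0,0,1.5,0],[0,0,2,0],[0,0,2,0],[0,0,2,0],[0,0,1.5,0],[0,0,1,0],[0,0,0.5,0],[0,0,0.3,0],[0,0,0.05,0]]]' 
python3 -m creep '[[[0,0,0,0],[0,0,0,0],[0,0,0,0],[0,0,0,0],[0,0,0,0],[0,0,0,0],[0,0,0,0],[0,0,0,0],[0,0,0,0],[0,0,0,0]]]' 2.5 15
python3 -m creep '[[[0,0,-0.5,0],[0,0,-1,0],[0,0,-1.5,0],[0,0,-1.5,0],[0,0,-1.5,0],[0,0,-1,0],[0,0,-1,0],[0,0,0,0],[0,0,0,0],[0,0,0,0]]]'
python3 - <<'E'
from h import *
w=optics.read_camera("wrist"); save(w,"pics/w5.png")
print(go(.4806,-.2871,.05))
E
```

```text
t: 29.7
tcp_pos: [0.5479, -0.0192, 0.0113]
eef_rot: [3.142, 0.001, 2.91]
wrist_force: [-0.2, 0.0, 0.2]
grip_width: 0.0598
grasp_force: 0.0
t: 30.7
tcp_pos: [0.5479, -0.0192, 0.0115]
eef_rot: [3.142, 0.001, 2.91]
wrist_force: [-1.0, -0.2, 5.3]
grip_width: 0.0353
grasp_force: 15.0
t: 31.7
tcp_pos: [0.547, -0.019, 0.0905]
eef_rot: [-3.142, -0.001, 2.91]
wrist_force: [0.4, -0.1, -0.6]
grip_width: 0.0353
grasp_force: 15.0
(array([  0.3 , -27.62,   4.04]), None)
```

View pics/w5.png

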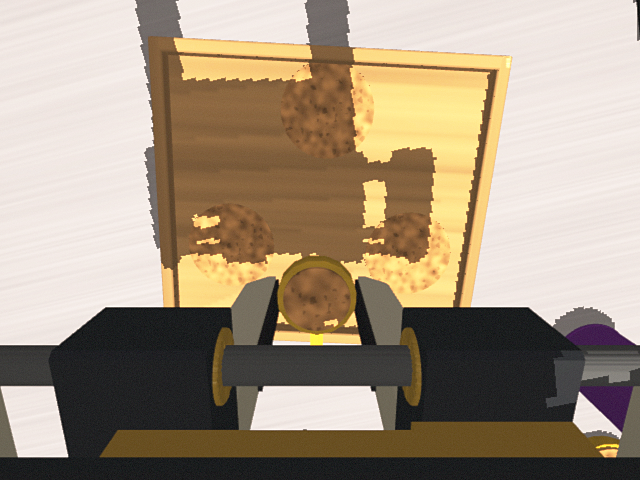

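The cup is held level between the fingers, dish centre at (317,293). I'll carry it over the disc.

```bash
python3 - <<'E'
from h import *
w=optics.read_camera("wrist"); s=telemetry.sense(); print("cup-tcp offset",ray(w,(317,293),s["tcp_pos"][2]+.0105)-s["tcp_pos"])
E
python3 -m creep '[[[0,-1.2,0,0],[0,-2.6,0,0],[0,-3.2,0,0],[0.1,-3.4,0,0],[0.1,-3.4,0,0],[0.1,-3.4,0,0],[0,-3.4,0,0],[0,-3.2,0,0],[0,-2.5,0,0],[0,-1.3,0,0]]]' 
python3 - <<'E'
from h import *
w=optics.read_camera("wrist");w=optics.read_camera("wrist"); save(w,"pics/w6.png")
s=telemetry.sense(); print(s["tcp_pos"],go(.4806,-.2871,.0097),proj(w,[.4806,-.2871,.006]))
E
```

```text
cup-tcp offset [-0.00423328  0.00211183  0.0105    ]
t: 32.8
tcp_pos: [0.4802, -0.2897, 0.0909]
eef_rot: [-3.141, -0.0, 2.908]
wrist_force: [-0.2, 0.3, -0.0]
grip_width: 0.0355
grasp_force: 15.0
[ 0.48059592 -0.28883591  0.0908925 ] (array([0.04, 0.17, 8.12]), None) [[320.54330267 242.78499475]]
```

View pics/w6.png

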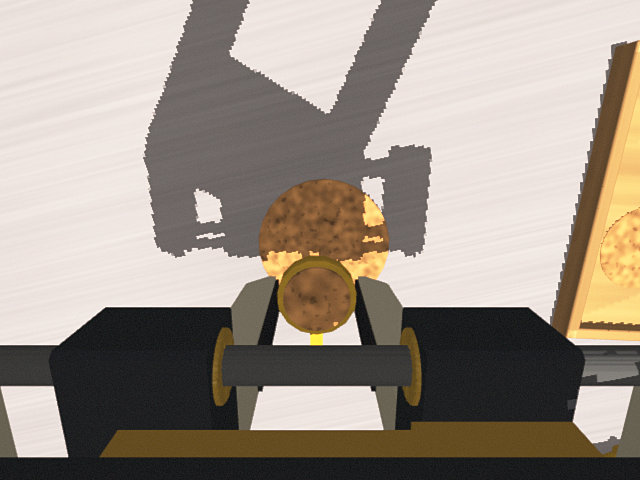

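The disc spans cols 259–388, centred on (323,243), which matches the prediction. I'll lower the cup with a 2 mm correction.

```bash
python3 -m creep '[[[-0.2,0.2,0.5,0],[0,0,1,0],[0,0,1.5,0],[0,0,1.5,0],[0,0,1.3,0],[0,0,1,0],[0,0,0.7,0],[0,0,0.4,0],[0,0,0.2,0],[0,0,0,0]]]' 
python3 -m creep '[[[0,0,0,0],[0,0,0,0],[0,0,0,0],[0,0,0,0],[0,0,0,0],[0,0,0,0],[0,0,0,0],[0,0,0,0],[0,0,-0.5,0],[0,0,-1,0]]]' 6
python3 -m creep '[[[0,0,-1.5,0],[0,0,-2,0],[0,0,-2,0],[0,0,-2,0],[0,0,-2,0],[0,0,-2,0],[0,0,-2,0],[0,0,-1.5,0],[0,0,-1,0],[0,0,0,0]]]' 9.3
python3 - <<'E'
from h import *
w=optics.read_camera("wrist"); save(w,"pics/w7.png")
print(proj(w,[[.4806,-.2871,.006],[.4806,-.2871,.02]]),go(.3795,.261,.17,np.radians(172.4)))
E
```

```text
t: 33.9
tcp_pos: [0.4838, -0.2857, 0.0102]
eef_rot: [-3.141, 0.0, 2.91]
wrist_force: [-0.2, 0.6, -0.5]
grip_width: 0.0352
grasp_force: 15.0
t: 34.9
tcp_pos: [0.4832, -0.2851, 0.025]
eef_rot: [3.141, -0.001, 2.91]
wrist_force: [-0.1, 0.4, -0.5]
grip_width: 0.0597
grasp_force: 0.0
t: 35.9
tcp_pos: [0.4844, -0.2861, 0.1872]
eef_rot: [-3.14, 0.003, 2.91]
wrist_force: [-0.3, 0.2, -1.2]
grip_width: 0.0928
grasp_force: 0.0
[[313.81643398 210.80499354]
 [313.69084147 213.84665167]] (array([22.72, 50.81,  1.52]), np.float64(-5.679196263947469))
```

View pics/w7.png

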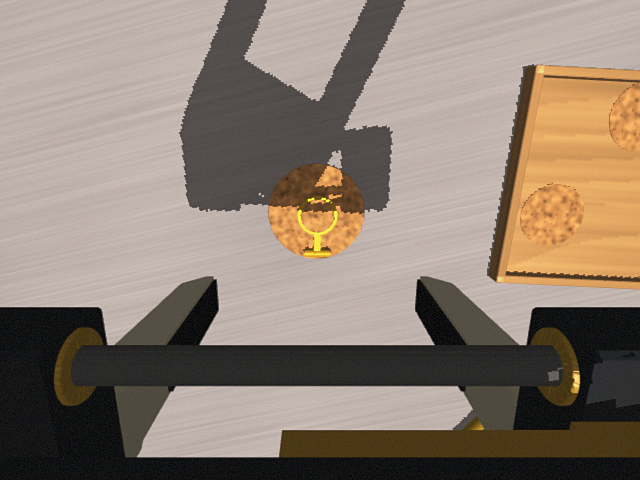

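The cup lies on the disc at (317,217), about 3 mm off the disc centre (316,210 plus the height parallax), and is released. Now I'll return the tin.

```bash
python3 -m creep '[[[0.8,1.5,0,0],[1.3,3,0,0],[1.5,3.5,0,0],[1.5,3.5,0,0],[1.5,3.5,0,0],[1.5,3.5,0,0],[1.5,3.5,0,0],[1.5,3.5,0,0],[1.5,3.5,0,0],[1.5,3.5,0,0]]]' 
python3 -m creep '[[[1.5,3.5,0,0],[1.5,3.5,0,0],[1.5,3.5,0,0],[1.5,3.2,0,0],[1.3,2.4,0,0],[0.8,1.2,0,0],[0,0,0,-1.5],[0,0,0,-1.5],[0,0,0,-1.5],[0,0,0,-1.2]]]' 
python3 -m creep '[[[0,0,0,0],[0,0,0,0],[0,0,0,0],[0,0,0,0],[0,0,0,0],[0,0,0,0],[0,0,0,0],[0,0,0,0],[0,0,0,0],[0,0,0,0]]]' 
python3 - <<'E'
from h import *
print(go(.38,.2614,.0395,np.radians(172.4)))
E
```

```text
t: 36.95
tcp_pos: [0.4189, 0.0653, 0.1842]
eef_rot: [-3.142, -0.002, 2.91]
wrist_force: [-0.2, 0.0, 0.6]
grip_width: 0.0931
grasp_force: 0.0
t: 37.95
tcp_pos: [0.3821, 0.2493, 0.185]
eef_rot: [-3.141, -0.0, 3.01]
wrist_force: [0.1, -0.2, -0.7]
grip_width: 0.093
grasp_force: 0.0
t: 38.95
tcp_pos: [0.382, 0.2501, 0.1851]
eef_rot: [-3.142, -0.0, 3.009]
wrist_force: [-0.1, -0.1, 0.2]
grip_width: 0.0928
grasp_force: 0.0
(array([ 0.35,  1.09, 14.56]), np.float64(0.024948350837568863))
```

```bash
python3 -m creep '[[[0.3,1.1,0.5,0],[0,0,1.5,0],[0,0,2,0],[0,0,2.2,0],[0,0,2.2,0],[0,0,2.2,0],[0,0,1.8,0],[0,0,1.2,0],[0,0,0.7,0],[0,0,0.2,0]]]' 
python3 -m creep '[[[0,0,0,0],[0,0,0,0],[0,0,0,0],[0,0,0,0],[0,0,0,0],[0,0,0,0],[0,0,0,0],[0,0,0,0],[0,0,0,0],[0,0,0,0]]]' 2.5 20
python3 -m creep '[[[0,0,-0.8,0],[0,0,-1.1,0],[0,0,-1.2,0],[0,0,-1.2,0],[0,0,-1.2,0],[0,0,-1,0],[0,0,0,0],[0,0,0,0],[0,0,0,0],[0,0,0,0]]]'
python3 -m creep '[[[-1,-1.5,0,0],[-2.1,-3.3,0,0],[-2.3,-3.7,0,0],[-2.3,-3.7,0,0],[-2.3,-3.7,0,0],[-2.3,-3.7,0,0],[-2.3,-3.7,0,0],[-2.3,-3.7,0,0],[-1.8,-2.9,0,0],[-1,-1.5,0,0]]]' 
python3 -m creep '[[[0,0,0,0],[0,0,0,0],[0,0,0,0],[0,0,0,0],[0,0,0,0],[0,0,0,0],[0,0,0,0],[0,0,0,0],[0,0,0,0],[0,0,0,0]]]' 
python3 - <<'E'
from h import *
print(go(.534,-.0757,.0432,np.radians(172.4)))
E
```

```text
t: 39.95
tcp_pos: [0.3799, 0.2617, 0.0393]
eef_rot: [-3.141, -0.001, 3.01]
wrist_force: [0.2, 0.5, -0.3]
grip_width: 0.0928
grasp_force: 0.0
t: 40.95
tcp_pos: [0.3805, 0.2614, 0.0402]
eef_rot: [3.142, 0.0, 3.009]
wrist_force: [-0.2, 0.1, 0.1]
grip_width: 0.0343
grasp_force: 19.8
t: 41.95
tcp_pos: [0.38, 0.2612, 0.1046]
eef_rot: [-3.141, -0.001, 3.009]
wrist_force: [-0.7, 0.5, -1.4]
grip_width: 0.0342
grasp_force: 19.8
t: 42.95
tcp_pos: [0.5353, -0.0786, 0.1046]
eef_rot: [-3.141, -0.0, 3.007]
wrist_force: [-0.2, -0.4, -1.8]
grip_width: 0.0344
grasp_force: 19.8
t: 43.95
tcp_pos: [0.5344, -0.0759, 0.1051]
eef_rot: [-3.142, -0.0, 3.009]
wrist_force: [0.2, -0.4, -2.5]
grip_width: 0.0345
grasp_force: 19.8
(array([0.04, 0.01, 6.19]), np.float64(0.015556558246157964))
```

```bash
python3 -m creep '[[[0,0,0.5,0],[0,0,1,0],[0,0,1,0],[0,0,1,0],[0,0,1,0],[0,0,0.8,0],[0,0,0.5,0],[0,0,0.2,0],[0,0,0.1,0],[0,0,0,0]]]' 
python3 -m creep '[[[0,0,0,0],[0,0,0,0],[0,0,0,0],[0,0,0,0],[0,0,0,0],[0,0,0,0],[0,0,0,0],[0,0,0,0],[0,0,-1,0],[0,0,-1,0]]]' 9.3
python3 -m creep '[[[0,0,-1,0],[0,0,-2,0],[0,0,-2,0],[0,0,-2,0],[0,0,-2,0],[0,0,-1,0],[0,0,-1,0],[0,0,0,0],[0,0,0,0],[0,0,0,0]]]'
python3 -m creep '[[[0.5,1.7,0,0],[1.2,3.3,0,0],[1.3,3.9,0,0],[1.3,3.9,0,0],[1.4,3.9,0,0],[1.4,3.9,0,0],[1.3,3.9,0,0],[1.3,3.9,0,0],[1.1,3.2,0,0],[0.7,1.7,0,0]]]' 
python3 -m creep '[[[0,0,0,0],[0,0,0,0],[0,0,0,0],[0,0,0,0],[0,0,0,0],[0,0,0,0],[0,0,0,0],[0,0,0,0],[0,0,0,0],[0,0,0,0]]]' 
python3 - <<'E'
from h import *
print(go(.464,.2695,.0445))
E
```

```text
t: 44.95
tcp_pos: [0.5346, -0.0759, 0.0445]
eef_rot: [-3.141, 0.001, 3.009]
wrist_force: [0.3, 0.4, -2.5]
grip_width: 0.0344
grasp_force: 19.8
t: 45.95
tcp_pos: [0.5343, -0.0758, 0.0647]
eef_rot: [3.141, -0.001, 3.009]
wrist_force: [-0.3, -1.4, -0.8]
grip_width: 0.093
grasp_force: 0.0
t: 46.95
tcp_pos: [0.5338, -0.0756, 0.1732]
eef_rot: [3.141, -0.002, 3.009]
wrist_force: [0.6, -0.2, -0.0]
grip_width: 0.0933
grasp_force: 0.0
t: 47.95
tcp_pos: [0.4621, 0.2729, 0.1736]
eef_rot: [3.141, -0.002, 3.012]
wrist_force: [-0.9, -0.8, -0.7]
grip_width: 0.0935
grasp_force: 0.0
t: 48.95
tcp_pos: [0.4643, 0.2694, 0.1741]
eef_rot: [-3.142, -0.0, 3.009]
wrist_force: [0.1, 0.8, -0.1]
grip_width: 0.093
grasp_force: 0.0
(array([ 0.03,  0.  , 12.96]), None)
```

```bash
python3 -m creep '[[[0,0,1,0],[0,0,2,0],[0,0,2,0],[0,0,2,0],[0,0,2,0],[0,0,1.8,0],[0,0,1.1,0],[0,0,0.7,0],[0,0,0.3,0],[0,0,0,0]]]' 
python3 -m creep '[[[0,0,0,0],[0,0,0,0],[0,0,0,0],[0,0,0,0],[0,0,0,0],[0,0,0,0],[0,0,0,0],[0,0,0,0],[0,0,0,0],[0,0,0,0]]]' 3 20
python3 -m creep '[[[0,0,-0.8,0],[0,0,-1.1,0],[0,0,-1.2,0],[0,0,-1.2,0],[0,0,-1.2,0],[0,0,-1,0],[0,0,0,0],[0,0,0,0],[0,0,0,0],[0,0,0,0]]]'
python3 -m creep '[[[-0.2,-1.2,0,0],[-0.4,-2.6,0,0],[-0.4,-3.1,0,0],[-0.5,-3.1,0,0],[-0.5,-3.1,0,0],[-0.5,-3.1,0,0],[-0.4,-3.1,0,0],[-0.4,-3.1,0,0],[-0.3,-2.2,0,0],[-0.2,-1.2,0,0]]]' 
python3 -m creep '[[[0,0,0,0],[0,0,0,0],[0,0,0,0],[0,0,0,0],[0,0,0,0],[0,0,0,0],[0,0,0,0],[0,0,0,0],[0,0,0,0],[0,0,0,0]]]' 
python3 - <<'E'
from h import *
print(go(.4683,.008,.0495))
E
```

```text
t: 49.95
tcp_pos: [0.4644, 0.2695, 0.0451]
eef_rot: [3.142, 0.0, 3.009]
wrist_force: [1.0, 0.1, -0.2]
grip_width: 0.0933
grasp_force: 0.0
t: 50.95
tcp_pos: [0.4643, 0.2695, 0.0452]
eef_rot: [3.142, 0.0, 3.009]
wrist_force: [-0.8, 0.6, -0.0]
grip_width: 0.0395
grasp_force: 20.0
t: 51.95
tcp_pos: [0.4638, 0.2692, 0.1095]
eef_rot: [-3.141, -0.001, 3.009]
wrist_force: [1.2, -0.2, -1.8]
grip_width: 0.0393
grasp_force: 20.0
t: 52.95
tcp_pos: [0.4675, 0.0064, 0.11]
eef_rot: [-3.141, -0.0, 3.007]
wrist_force: [-0.5, -0.7, -2.0]
grip_width: 0.0394
grasp_force: 20.0
t: 53.95
tcp_pos: [0.4679, 0.0086, 0.1102]
eef_rot: [-3.142, 0.0, 3.009]
wrist_force: [-0.3, 0.7, -1.8]
grip_width: 0.0395
grasp_force: 20.0
(array([-0.04, -0.06,  6.07]), None)
```

```bash
python3 -m creep '[[[0,0,0.5,0],[0,0,1,0],[0,0,1,0],[0,0,1,0],[0,0,1,0],[0,0,0.7,0],[0,0,0.5,0],[0,0,0.2,0],[0,0,0.1,0],[0,0,0,0]]]' 
python3 -m creep '[[[0,0,0,0],[0,0,0,0],[0,0,0,0],[0,0,0,0],[0,0,0,0],[0,0,0,0],[0,0,0,0],[0,0,0,0],[0,0,-1,0],[0,0,-1,0]]]' 9.3
python3 -m creep '[[[0,0,-1,0],[0,0,-2,0],[0,0,-2,0],[0,0,-2,0],[0,0,-2,0],[0,0,-1,0],[0,0,-1,0],[0,0,0,0],[0,0,0,0],[0,0,0,0]]]'
python3 -m creep '[[[-0.2,1.4,0,0],[-0.4,2.9,0,0],[-0.5,3.2,0,0],[-0.5,3.3,0,0],[-0.6,3.3,0,0],[-0.6,3.3,0,0],[-0.5,3.2,0,0],[-0.5,3.2,0,0],[-0.4,2.5,0,0],[-0.2,1.4,0,0]]]' 
python3 -m creep '[[[0,0,0,0],[0,0,0,0],[0,0,0,0],[0,0,0,0],[0,0,0,0],[0,0,0,0],[0,0,0,0],[0,0,0,0],[0,0,0,0],[0,0,0,0]]]' 
python3 - <<'E'
from h import *
print(go(.5484,.2773,.0436))
E
```

```text
t: 54.95
tcp_pos: [0.4681, 0.0086, 0.0503]
eef_rot: [-3.142, 0.0, 3.009]
wrist_force: [0.3, -1.2, -1.5]
grip_width: 0.0396
grasp_force: 20.0
t: 55.95
tcp_pos: [0.4678, 0.0087, 0.0708]
eef_rot: [3.142, -0.001, 3.009]
wrist_force: [0.4, -0.7, -0.2]
grip_width: 0.0927
grasp_force: 0.0
t: 56.95
tcp_pos: [0.4673, 0.0088, 0.1793]
eef_rot: [3.141, -0.002, 3.009]
wrist_force: [0.1, 0.4, 0.1]
grip_width: 0.0929
grasp_force: 0.0
t: 57.95
tcp_pos: [0.5479, 0.2792, 0.1788]
eef_rot: [-3.141, -0.002, 3.011]
wrist_force: [0.3, -0.1, 0.4]
grip_width: 0.0934
grasp_force: 0.0
t: 58.95
tcp_pos: [0.5481, 0.2775, 0.1801]
eef_rot: [-3.142, 0.0, 3.009]
wrist_force: [-0.4, -0.5, 0.4]
grip_width: 0.0929
grasp_force: 0.0
(array([-0.04, -0.02, 13.65]), None)
```

```bash
python3 -m creep '[[[0,0,1,0],[0,0,2,0],[0,0,2.1,0],[0,0,2.1,0],[0,0,2.1,0],[0,0,2,0],[0,0,1.2,0],[0,0,0.7,0],[0,0,0.3,0],[0,0,0,0]]]' 
python3 -m creep '[[[0,0,0,0],[0,0,0,0],[0,0,0,0],[0,0,0,0],[0,0,0,0],[0,0,0,0],[0,0,0,0],[0,0,0,0],[0,0,0,0],[0,0,0,0]]]' 4 20
python3 -m creep '[[[0,0,-0.8,0],[0,0,-1.1,0],[0,0,-1.2,0],[0,0,-1.2,0],[0,0,-1.2,0],[0,0,-1,0],[0,0,0,0],[0,0,0,0],[0,0,0,0],[0,0,0,0]]]'
python3 -m creep '[[[-0.3,-1.2,0,0],[-0.5,-2.2,0,0],[-0.6,-2.7,0,0],[-0.6,-2.8,0,0],[-0.6,-2.8,0,0],[-0.6,-2.8,0,0],[-0.6,-2.8,0,0],[-0.6,-2.7,0,0],[-0.5,-2.2,0,0],[-0.3,-1.2,0,0]]]' 
python3 -m creep '[[[0,0,0,0],[0,0,0,0],[0,0,0,0],[0,0,0,0],[0,0,0,0],[0,0,0,0],[0,0,0,0],[0,0,0,0],[0,0,0,0],[0,0,0,0]]]' 
python3 - <<'E'
from h import *
print(go(.5687,.039,.0495))
E
```

```text
t: 59.95
tcp_pos: [0.5483, 0.2775, 0.0453]
eef_rot: [3.141, 0.0, 3.009]
wrist_force: [-0.2, 0.7, 0.5]
grip_width: 0.0928
grasp_force: 0.0
t: 60.95
tcp_pos: [0.5481, 0.2774, 0.0452]
eef_rot: [-3.142, 0.0, 3.009]
wrist_force: [0.9, -0.1, 1.5]
grip_width: 0.0496
grasp_force: 20.0
t: 61.95
tcp_pos: [0.5476, 0.2773, 0.1094]
eef_rot: [-3.141, -0.001, 3.009]
wrist_force: [0.3, -0.2, -2.1]
grip_width: 0.0496
grasp_force: 20.0
t: 62.95
tcp_pos: [0.5687, 0.0361, 0.11]
eef_rot: [-3.141, -0.0, 3.007]
wrist_force: [0.1, -0.5, -2.3]
grip_width: 0.0495
grasp_force: 20.0
t: 63.95
tcp_pos: [0.5688, 0.0386, 0.1101]
eef_rot: [-3.142, -0.0, 3.009]
wrist_force: [-0.5, -0.1, -1.8]
grip_width: 0.0496
grasp_force: 20.0
(array([0.01, 0.04, 6.06]), None)
```

```bash
python3 -m creep '[[[0,0,0.5,0],[0,0,1,0],[0,0,1,0],[0,0,1,0],[0,0,1,0],[0,0,0.7,0],[0,0,0.5,0],[0,0,0.2,0],[0,0,0.1,0],[0,0,0,0]]]' 
python3 -m creep '[[[0,0,0,0],[0,0,0,0],[0,0,0,0],[0,0,0,0],[0,0,0,0],[0,0,0,0],[0,0,0,0],[0,0,0,0],[0,0,-1,0],[0,0,-1,0]]]' 9.3
python3 -m creep '[[[0,0,-1,0],[0,0,-2,0],[0,0,-2,0],[0,0,-2,0],[0,0,-2,0],[0,0,-2,0],[0,0,-2,0],[0,0,-1,0],[0,0,0,0],[0,0,0,0]]]'
python3 -m creep '[[[1,2,0,0],[1,3,0,0],[1,3,0,0],[1,3,0,0],[1,3,0,0],[1,3,0,0],[1,3,0,0],[1,3,0,0],[1,3,0,0],[0,1,0,0]]]' 
python3 -m creep '[[[0,0,0,0],[0,0,0,0],[0,0,0,0],[0,0,0,0],[0,0,0,0],[0,0,0,0],[0,0,0,0],[0,0,0,0],[0,0,0,0],[0,0,0,0]]]' 
python3 - <<'E'
from h import *
c=optics.read_camera("top"); a=cv2.imread("pics/top0.png"); b=c["frame"][:,:,::-1]
cv2.imwrite("pics/cmp.png",np.hstack([cv2.resize(x[225:375,250:410],None,fx=2.5,fy=2.5,interpolation=cv2.INTER_CUBIC) for x in (a,b)]))
save(c,"pics/t5.png")
E
```

```text
t: 64.95
tcp_pos: [0.569, 0.0386, 0.0504]
eef_rot: [-3.142, 0.0, 3.009]
wrist_force: [-0.2, -0.4, -1.9]
grip_width: 0.0497
grasp_force: 20.0
t: 65.95
tcp_pos: [0.5687, 0.0386, 0.0708]
eef_rot: [-3.142, -0.0, 3.009]
wrist_force: [-0.1, 0.6, -0.0]
grip_width: 0.0931
grasp_force: 0.0
t: 66.95
tcp_pos: [0.5685, 0.0387, 0.2099]
eef_rot: [3.142, -0.0, 3.009]
wrist_force: [-0.2, 0.2, -1.0]
grip_width: 0.0932
grasp_force: 0.0
t: 67.95
tcp_pos: [0.5133, 0.3206, 0.2085]
eef_rot: [-3.141, -0.003, 3.012]
wrist_force: [0.5, -0.2, -0.0]
grip_width: 0.0928
grasp_force: 0.0
t: 68.95
tcp_pos: [0.5152, 0.3182, 0.2102]
eef_rot: [3.142, 0.0, 3.009]
wrist_force: [0.0, -0.7, 0.3]
grip_width: 0.0931
grasp_force: 0.0
```

View pics/cmp.png

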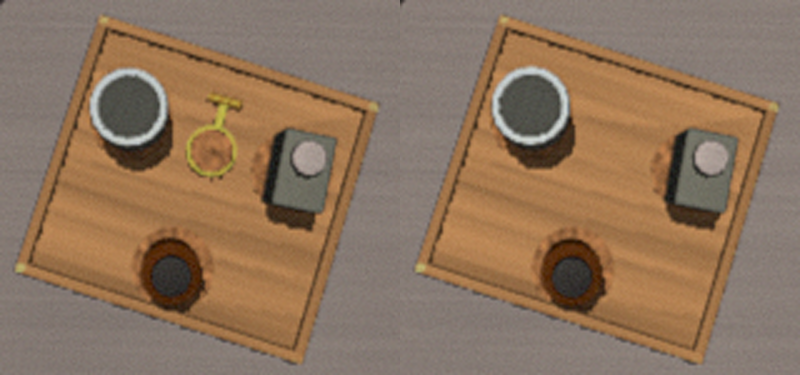

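View pics/t5.png

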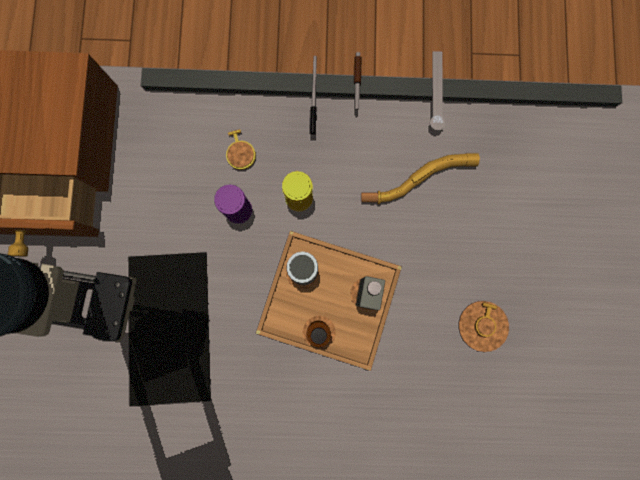

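The before and after crops match to within about a pixel for all three containers. The cup sits at (485,326) on the disc centred at (484,326), and the neck and larger key cup have not moved. I'll hand the job in.

```bash
python3 -c "from workcell import env; print(env.sign_off())"
```

```text
the job is handed in; nothing more can be done
None
```

The job is handed in at about 69 s of the 144 s allowed: by the last top-camera view, the cup lies cork side up on the disc about 2–3 mm off centre, the bottle, can and tin stand within a few millimetres of where they started, and the saxophone neck and larger key cup look unmoved; sign-off returned no verdict.

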